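# Trip the hidden catch of a bottle filler and draw out its nozzle tray

## Task

The nozzle tray of the bottle filler is latched shut. Take the release pin from its stand, reach down through the small hole in the filler's top with it and press the hidden catch, without ramming it, so that the tray springs out; then draw the tray the rest of the way out to its stop and put the pin back upright in its stand, fully down. Do not disturb the bottles, the jar or the tub.

Things in the scene. Friction and masses are not known exactly. Their poses are not given: they have to be found in the camera images.
- filler: White benchtop bottle filler, fixed: a low hollow base 240 (its x) by 220 (its y) by 100 mm high, and a pump tower 150 mm high against its -y side (y -180 to -110 mm, whole depth; a pump head sticks out 20 mm in front). Origin: centre of the base's underside, on the bench. Its front, where the tray comes out, faces its own -x, roughly towards world +y; the heading varies.
- hole (a point): Centre of the mouth of the access hole, in the top face of the filler's base (65 mm behind the base's centre, 100 mm above the bench). Round, 13 mm diameter, through a 5 mm cover, open space below. The catch's round pressing pad (26 mm across) lies straight under it, its top 40 mm below the mouth. Axes as the filler's.
- catch: The spring catch hidden under the hole. Origin: centre of the flat top of its round steel pressing pad, 26 mm across, 60 mm above the bench when up. It is pressed straight down, at most 14 mm (hard stop), with about 4 to 9 N, and springs back up. It frees the tray when pressed about 7 to 8 mm, that is with its top about 52 mm above the bench.
- tray (a joint): How far the steel tray is out, m: 0 latched shut, 0.12 fully out at its stop. Once freed, a spring pushes it out by about 45 to 50 mm, where it stays; from there on it slides freely with about 1 N of friction, plus drag of 15 N per m/s.
- tray_front (a point): Top edge, middle, of the tray's front plate, 85 mm above the bench; moves with the tray, towards the filler's -x. Axes as the filler's. The plate is 10 mm thick (x, the point is at mid-thickness), 190 mm wide (y), from 12 to 85 mm above the bench, just in front of the filler's front face when shut. Once sprung out it can be dragged by its inner face with the pin or fingers, or pinched from above.
- tray_pan (a point): On the floor of the tray's open pan, in the middle, 30 mm behind the front plate's inner face, 20 mm above the bench; moves with the tray. The pan is 166 mm wide inside, its side walls reach 60 mm above the bench. The first 60 mm behind the plate are empty, then three small nozzles lie on the floor. Hidden inside the filler while the tray is shut.
- pin: Release pin, loose, 60 g (varies), standing upright in its stand: straight steel shaft 6 mm diameter, 85 mm long, pointing down; above it a collar 24 mm diameter, 5 mm thick; above that a round black grip 16 mm diameter, 50 mm tall. Origin: on the axis at the collar's underside; own z up along the grip. The grip runs from 5 to 55 mm above the origin, the tip is 85 mm below it.
- stand_mouth (a point): Centre of the top of the pin stand, 95 mm above the bench: a fixed white block 36 mm square on a dark foot 75 mm square and 10 mm thick, with a 14 mm round hole 85 mm deep. The pin hangs in the hole, its collar resting on the block's top.
- bottle_a: Amber bottle, 80 mm diameter, 190 mm tall, loose; origin at the centre of its foot. Not to be moved.
- bottle_b: A second amber bottle, same size; origin at the centre of its foot. Not to be moved.
- tub: White tub, 110 mm diameter, 100 mm tall, loose; origin at the centre of its foot. Not to be moved.
- jar: Small amber jar with a black lid, 56 mm diameter, 60 mm tall, loose, near the pin stand; origin at the centre of its foot. Not to be moved.
Not all that is in view belongs to the job. Several things have the shape of the pin; the one meant has the colours described above.

How it is judged:
On the way, in this order (a step that is already met when the one before it is completed fails the run):
1. the pin, through the hole, presses the catch (contact force between pin and catch above 1 N and distance of catch from where it was at the start of the episode above 0.003 m).
2. the tray has sprung out (value of joint tray above 0.03 m), for 0.1 s.
At the end, for the whole second after the job is handed in: The tray is out to its stop (at least 112 of 120 mm) and at rest; the pin stands upright (within 7 degrees) in its stand, its collar down on the block (within 4 mm in height, 8 mm sideways), at rest (value of joint tray above 0.112 m and velocity of joint tray between -0.01 and 0.01 m/s and horizontal distance between pin and stand_mouth below 0.008 m and z of pin in the frame of stand_mouth between -0.004 and 0.004 m and angle between pin's own z axis and vertical below 0.12 rad and linear speed of pin below 0.02 m/s); the robot touches nothing.
It fails at once if the catch is rammed (more than 40 N from the pin) (contact force between pin and catch above 40 N).
It fails at once if a bottle, the jar or the tub is moved by more than 30 mm or tipped (distance of any of bottle_a, bottle_b, tub, jar from where it was at the start of the episode above 0.03 m or angle between any of bottle_a, bottle_b, tub, jar's own z axis and vertical above 0.5 rad).
It also fails if it takes over 69 s, if anything falls off the work surface, if the arm or the gripper's body presses on something with over 40 N, if the wrist force passes 120 N, or if a joint passes its speed limit or range.

## Robot

A 6-joint arm with a two-finger parallel gripper is mounted at the origin on the work surface. World frame = base frame: x ahead of the robot, y to its left, z up, the work surface at z = 0. Lengths are in m, angles in rad, forces in N, time in s.
With the tool pointing down it reaches from about 0.275 to 0.775 m from the base axis. Payload 14.6 kg.
Tool frame: the origin (TCP) lies at the very end of the fingers, on their centre line; the grasp point (between the pads) lies 19 mm behind it (arm.grip_point_offset is the distance from the TCP to the grasp point, in m); z points along the fingers, y is the direction in which the jaws open and shut (so a half turn about z gives the same grasp; the last joint's range is limited). The gripper opens to 85 mm and grips with 20 to 120 N. Pads are 22 mm wide; open, the fingers measure 114 mm over their backs; the gripper's body (76 mm by 85 mm) begins 54 mm behind the grasp point. The pads swing forward as they close: fully open they stand 13 mm farther back than shut.
Start: joints at [0.983, 0.263, -0.048, 1.259, 0, 1.415], TCP at [0.22, 0.477, 0.231] pointing down, gripper open.
Joint ranges: [-2.65, 2.65], [-0.89, 1.7], [-1.18, 1.37], [-2.13, 2.11], [-1.35, 1.29], [-3.14, 3.14]. Speed limits (rad/s): [1.89, 1.89, 2.57, 2.79, 3.14, 3.14].

## Interface

Orientations are given as a unit quaternion [w, x, y, z].
In Python, from cell import arm, camera gives the robot as it stands.
- The arm moves only by the shell command python3 -m creep 'ROWS' [FORCE]. ROWS is JSON, a list of rows, each an object of numbers: "x", "y", "z": the shift along the tool's x, y, z in mm; "ax", "ay", "az": the turn, a rotation vector about the tool's x, y, z in rad; "hand": the finger opening in mm, from 0 to 85.4. In form: [{"x": .., "y": .., "z": .., "ax": .., "ay": .., "az": .., "hand": ..}, ...]. A call has exactly 8 rows; each row is the pose to reach, as a shift and turn from the pose commanded when the call began, along the tool's axes at that moment; what a row does not reach only later rows make up. A row lasts 1/8 s, in which the tool goes at most 62.5 mm and 10.7 degrees, less where a joint would pass 70% of its speed; a pose out of reach is approached as far as the arm can. A call with a gripper value outside its range is refused whole. The fingers move at their own pace and stop on an object; FORCE is the grip in N (left out, the last holds). Time passes only in rows, so rows that repeat a pose let the fingers close, or fill a call up. It gives the time, the measured TCP pose, the force and the opening at its end, in the units of the state.
- arm.get_state(): the state, without advancing time (a new reading comes with each control period).
- camera(name): name is "scene" or "top" or "wrist"; returns a dict with "color" (384x512x3 uint8, red, green, blue), "z_map" (384x512 float32, m along the optical axis (not along the pixel's ray), 0 where there is no reading), "mtx" (3x3 intrinsics, pixels), "k1" (the pictures are not rectified: a ray, as slopes to the right and down, at radius r is drawn at 1 + k1 r^2 times it, then the intrinsics apply), "position" and "rotation" of the camera in the world. Camera axes: x right, y down, z forward; pixel columns grow to the right and rows downward; lengths in m; the calibration is good to about 2 mm. A picture is of the moment at which its call begins.
- arm.finish_job(): hands the job in, once; it reports no verdict.
The state is a dict: "time_s": time; "qpos": joint angles; "joint_vel": joint speeds; "effort": joint torques, N m; "tool_pos": TCP position; "tool_rot": TCP orientation; "contact_force": force on the tool from outside, world axes, zero at the start; "wrist_torque": the same for the moment, N m; "finger_gap": finger opening in m.
Only numpy, scipy, OpenCV 4.12 (cv2) and the standard library are available. Lean on these libraries where they do the work, as an engineer would, in place of code of your own. Each camera call takes 0.05 s, during which the arm holds its last target. There are 200 camera calls.

## Working session

There is one attempt and no reset: what is moved stays moved. The work goes in short steps, Python scripts to look and compute and a shell command to move; the robot and the scene stay as the last step left them, time stands still between calls to the robot, and variables do not carry over. Pictures are saved under pics/ and viewed, about 8 in all and at most 12, crops included, and the job is handed in when it is done.

```bash
mkdir -p pics; ls
cat > h.py <<'E'
import numpy as np, cv2
from cell import arm, camera
from scipy.spatial.transform import Rotation as R
def rot(c):
    r=np.array(c["rotation"]); return r if r.shape==(3,3) else R.from_quat(r,scalar_first=True).as_matrix()
def rays(c,uv):
    K=np.array(c["mtx"]);uv=np.atleast_2d(np.float64(uv))
    d=np.c_[(uv[:,0]-K[0,2])/K[0,0],(uv[:,1]-K[1,2])/K[1,1]]
    s=d.copy()
    for _ in range(20): s=d/(1+c["k1"]*(s**2).sum(1,keepdims=True))
    return np.c_[s,np.ones(len(s))]@rot(c).T
def onplane(c,uv,z):
    r=rays(c,uv);p=np.array(c["position"]);return p+r*((z-p[2])/r[:,2])[:,None]
def cloud(c):
    v,u=np.mgrid[:384,:512];r=rays(c,np.c_[u.ravel(),v.ravel()])
    P=np.array(c["position"])+r*c["z_map"].reshape(-1,1)
    P[c["z_map"].ravel()==0]=np.nan
    return P.reshape(384,512,3)
def save(c,n): cv2.imwrite("pics/"+n+".png",cv2.cvtColor(c["color"],cv2.COLOR_RGB2BGR))
def tool(): 
    s=arm.get_state();return np.array(s["tool_pos"]),R.from_quat(s["tool_rot"],scalar_first=True).as_matrix(),s
E
python3 - <<'E'
from h import *
import pickle
D={n:camera(n) for n in("scene","top","wrist")}
pickle.dump(D,open("d0.pkl","wb"))
for n,c in D.items(): print(n,c["position"],rot(c)[:,2],c["k1"],np.array(c["mtx"])[0,0])
im=np.hstack([D["top"]["color"],D["scene"]["color"]])
save({"color":D["top"]["color"]},"top0")
save({"color":np.hstack([D["scene"]["color"][:, :],D["wrist"]["color"]])[:, :]},"sw")
im=cv2.imread("pics/sw.png");cv2.imwrite("pics/sw.png",cv2.resize(im,(800,300),interpolation=cv2.INTER_AREA))
print(arm.get_state())
E
```

```text
pics
scene [1.35899764 0.6876637  0.79173812] [-0.64323839 -0.48325875 -0.59389002] 0.008067348989398529 492.57322203046635
top [0.42436225 0.10904128 1.12639139] [ 0.17438607  0.01558289 -0.98455405] -0.01328357576054934 392.55968362636764
wrist [0.15923332 0.50489912 0.37350043] [ 0.23650859 -0.11085698 -0.96528463] -0.06687526859506265 275.44448996796393
{'time_s': 0.15, 'qpos': array([ 9.82701269e-01,  2.63435009e-01, -4.87598214e-02,  1.25939562e+00,
       -2.43046420e-06,  1.41547646e+00]), 'joint_vel': array([-0.00233704, -0.00017116,  0.00318241,  0.00093929, -0.00055108,
        0.00044025]), 'effort': array([ 8.67290091e-04, -6.37826800e+01,  3.84647012e+01,  1.05644355e-02,
       -1.17419931e-04,  1.93562107e-05]), 'tool_pos': array([0.22008666, 0.4764277 , 0.23093568]), 'tool_rot': array([-1.43083820e-04,  2.14702851e-01,  9.76679337e-01, -3.70388555e-04]), 'contact_force': array([-0.32278029,  0.12559972,  0.05012097]), 'wrist_torque': array([0.0375775 , 0.04874045, 0.04703899]), 'finger_gap': 0.08514190710953351}
```

View pics/top0.png

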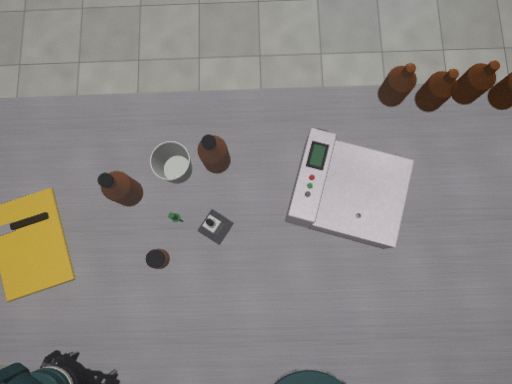

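View pics/sw.png

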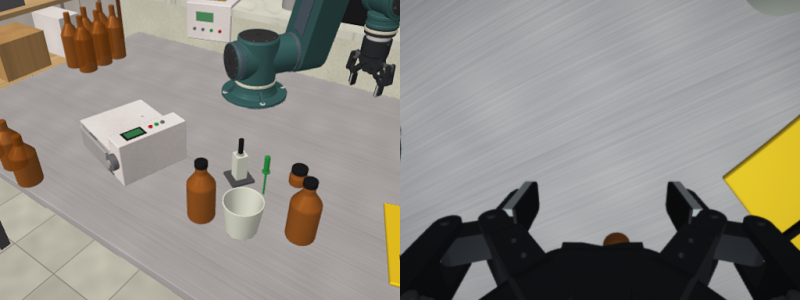

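The top view shows the filler on the right with the hole at about (359,215), and its tower is on the left side. The hole lies at image-down from the base centre, so the front faces image-up. That is nearly world +x, not +y as the sheet says, and I'll check it in numbers. The white stand with the black-gripped pin is at about (212,224). The green thing at (175,217) is a decoy, and the jar is at (157,259).

Run:
```python
from h import *
import pickle
D=pickle.load(open("d0.pkl","rb"));c=D["top"];P=cloud(c)
for n,(u,v) in dict(holearound=(352,205),hole=(359,215),jar=(157,259),pin=(210,222),tub=(170,160),green=(174,216),bench=(250,300),tower=(310,160)).items(): print(n,P[v,u].round(4))
Z=P[...,2]
hsv=cv2.cvtColor(c["color"],cv2.COLOR_RGB2HSV)
base=((Z>.09)&(Z<.11)&(P[...,1]<0.1)&(P[...,1]>-.35)&(P[...,0]>.25)&(P[...,0]<.75)).astype(np.uint8)
base=cv2.morphologyEx(base,cv2.MORPH_OPEN,np.ones((5,5)))
cs,_=cv2.findContours(base,0,2);k=max(cs,key=cv2.contourArea)
w=onplane(c,k[:,0,:],.1)[:,:2].astype(np.float32)
r=cv2.minAreaRect(w*1000);print("base rect",r);print(cv2.boxPoints(r).round(1),"median z",np.nanmedian(Z[base>0]))
# hole: dark blob
g=cv2.cvtColor(c["color"],cv2.COLOR_RGB2GRAY)
win=g[205:226,348:371].astype(float);m=np.clip(np.median(win)-20-win,0,None);yy,xx=np.mgrid[205:226,348:371]
uv=[(m*xx).sum()/m.sum(),(m*yy).sum()/m.sum()];print("hole px",uv,(m>0).sum(),onplane(c,uv,.1))
# hole pixel in gray
print(g[208:223,350:368])
# stand block top: white pixels near stand
st=((Z>.08)&(Z<.105)&(abs(P[...,0]-P[224,212,0])<.06)&(abs(P[...,1]-P[224,212,1])<.06))
yy,xx=np.nonzero(st);print("stand top n",len(xx),np.nanmedian(P[st],0)); 
print((Z[212:240,198:228]*1000)[::1,::2].round(0).astype(int))
for n in("top","scene"):
  cv2.imwrite(f"pics/{n}c.png",cv2.cvtColor(D[n]["color"],cv2.COLOR_RGB2BGR))
a=cv2.resize(cv2.imread("pics/topc.png")[185:275,140:240],(400,360),interpolation=cv2.INTER_CUBIC)
b=cv2.resize(cv2.imread("pics/scenec.png")[165:255,250:350],(400,360),interpolation=cv2.INTER_CUBIC)
cv2.imwrite("pics/crop.png",np.hstack([a,b]))
```

```text
holearound [ 0.5709 -0.1279  0.1028]
hole [ 0.5551 -0.1678  0.0077]
jar [0.4452 0.3959 0.059 ]
pin [0.5313 0.2392 0.1525]
tub [0.7336 0.3754 0.0106]
green [0.5508 0.333  0.138 ]
bench [0.3268 0.1493 0.0009]
tower [ 0.6819 -0.0171  0.1563]
base rect ((605.3809204101562, -163.80282592773438), (216.26904296875, 242.85601806640625), 73.11534118652344)
[[ 457.8 -232. ]
 [ 690.2 -302.5]
 [ 753.   -95.6]
 [ 520.6  -25.1]] median z 0.10102637497504086
hole px [np.float64(358.2901554404145), np.float64(214.93134715025906)] 23 [[ 0.54454328 -0.14314279  0.1       ]]
[[188 191 191 191 188 190 188 187 187 187 187 189 189 187 190 188 189 188]
 [191 189 191 191 190 189 189 189 188 189 189 189 189 189 190 190 189 190]
 [189 190 187 187 186 187 190 189 191 190 190 192 189 191 191 193 192 192]
 [189 189 188 188 189 188 190 190 191 190 191 189 190 191 192 189 193 193]
 [191 189 187 189 187 190 193 190 181 187 191 190 190 188 193 194 196 193]
 [190 192 191 190 190 185 169 147 126 147 177 189 192 190 192 193 195 193]
 [190 190 189 192 191 179 148 135 110 100 144 179 193 190 191 193 193 194]
 [190 188 19
[... 1704 characters left out ...]
9  12]
 [  9  15  11  13  12  96  94  97  97  86  59  21   9  10  11]
 [ 11  11   9  12  10  11  98  94  98  80  43  12  10  13  11]
 [ -1  12  11  13   9  13  11  95  94  65  38  13  13   9  10]
 [  0   3  10  10  11  11  10  13  87  55  24   9  11  11  15]
 [ -2  -1  12   8  12  10  10   6  11  46  12  13  12  10  14]
 [  2   2  -1   7  14  15  10  10  11  33  13  12  11  10   2]
 [  0  -1   4   1  13  10  12   9   8  12  12  13  10  10   3]
 [  0   0   3  -2   4   7  13  15  11   7  12  10  12  11   3]
 [  1   2   0  -5   0  10  12  10  10   9   7  10  14   3   3]
 [  0   0   2   5   2   3  13   8   9  11  15  11  13  -4   0]
 [  3   4   3   0   2  -3  -1  11   9  14  10  11  11   6   2]]
```

View pics/crop.png

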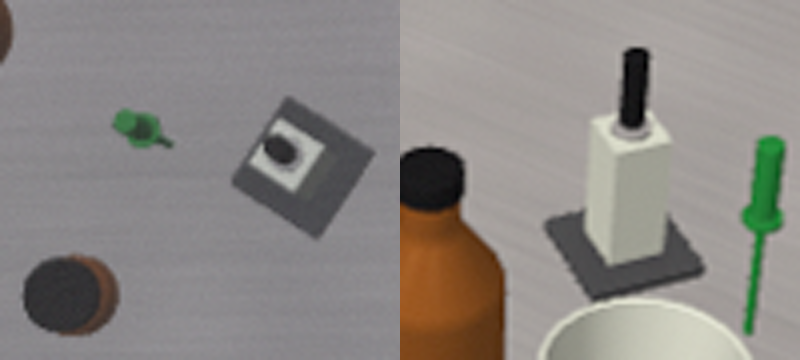

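The crop shows the black-gripped pin upright in the white block, next to the green decoy. Its grip top is at about full-frame (210,222). The base rectangle measures 216x243 mm against the 220x240 given, and the hole is consistent from both estimates at about (0.544,-0.144). Front direction is (0.957,-0.290). Next I'll fix the pin in both views and work out the first move.

```bash
cat >> h.py <<'E'
def tri(cs,uvs):
    A=np.zeros((3,3));b=np.zeros(3);L=[]
    for c,uv in zip(cs,uvs):
        d=rays(c,uv)[0];d/=np.linalg.norm(d);M=np.eye(3)-np.outer(d,d);p=np.array(c["position"]);A+=M;b+=M@p;L.append((M,p))
    x=np.linalg.solve(A,b);return x,[round(1000*np.linalg.norm(M@(x-p)),1) for M,p in L]
def goto(p,down_y=None):
    "shift in tool mm to TCP p; turn so tool is down with y along down_y (2-vector)"
    t,Rt,s=tool();sh=1000*Rt.T@(np.array(p)-t)
    out=[sh.round(1)]
    if down_y is not None:
        y=np.r_[down_y,0]/np.linalg.norm(down_y);z=np.array([0,0,-1.]);G=np.c_[np.cross(y,z),y,z]
        out.append(R.from_matrix(Rt.T@G).as_rotvec().round(4))
    return out
E
python3 - <<'E'
from h import *
import pickle
D=pickle.load(open("d0.pkl","rb"))
def blk(c,x0,x1,y0,y1):
    g=c["color"].max(2)[y0:y1,x0:x1];m=(g<45).astype(np.uint8);n,l,st,ce=cv2.connectedComponentsWithStats(m)
    i=1+np.argmax(st[1:,4]);return (l==i),st[i],ce[i]+[x0,y0],(x0,y0)
m,s,ce,o=blk(D["top"],203,220,214,234);print("top",s,ce)
m2,s2,ce2,o2=blk(D["scene"],295,320,170,205);print("scene",s2,ce2)
print("tri centroid",tri([D["top"],D["scene"]],[ce,ce2]))
# grip top from top view depth
c=D["top"];P=cloud(c);Z=P[...,2]
k=(Z>.144)&(Z<.16)&(abs(P[...,0]-.53)<.04)&(abs(P[...,1]-.24)<.04)
yy,xx=np.nonzero(k);print("grip top",len(xx),onplane(c,[xx.mean(),yy.mean()],.15))
# scene top of grip
yy,xx=np.nonzero(m2);t=yy.min();print("scene grip top px",xx[yy<=t+2].mean()+o2[0],t+o2[1],"line x",np.polyfit(yy+o2[1],xx+o2[0],1))
# stand block
k=((Z>.088)&(Z<.16)&(abs(P[...,0]-.53)<.035)&(abs(P[...,1]-.24)<.035)).astype(np.uint8)
w=c["color"].min(2)>150
kk=(w&(k>0)).astype(np.uint8);cs,_=cv2.findContours(kk,0,2);K=max(cs,key=cv2.contourArea)
r=cv2.minAreaRect((onplane(c,K[:,0],.095)[:,:2]*1000).astype(np.float32));print("block",r)
f=np.nanmedian;
foot=((Z<.025)&(c["color"].max(2)<110)&(abs(P[...,0]-.53)<.07)&(abs(P[...,1]-.24)<.07)).astype(np.uint8)
cs,_=cv2.findContours(foot|k,0,2);K=max(cs,key=cv2.contourArea);print("foot",cv2.minAreaRect((onplane(c,K[:,0],.01)[:,:2]*1000).astype(np.float32)))
print(goto([.53,.235,.2],[.91,.41]))
E
```

```text
Traceback (most recent call last):
ValueError: attempt to get argmax of an empty sequence
```

```bash
cat > m1.py <<'E'
from h import *
import pickle
D=pickle.load(open("d0.pkl","rb"))
def blk(c,x0,x1,y0,y1):
    g=c["color"].max(2)[y0:y1,x0:x1];m=(g<75).astype(np.uint8);n,l,st,ce=cv2.connectedComponentsWithStats(m)
    i=1+np.argmax(st[1:,4]);return (l==i),st[i],ce[i]+[x0,y0],(x0,y0)
m,s,ce,o=blk(D["top"],203,220,216,231);print("top",s,ce)
m2,s2,ce2,o2=blk(D["scene"],300,318,170,200);print("scene",s2,ce2)
print("tri centroid",tri([D["top"],D["scene"]],[ce,ce2]))
c=D["top"];P=cloud(c);Z=P[...,2]
k=(Z>.144)&(Z<.16)&(abs(P[...,0]-.53)<.04)&(abs(P[...,1]-.24)<.04)
yy,xx=np.nonzero(k);print("grip top",len(xx),onplane(c,[xx.mean(),yy.mean()],.15))
yy,xx=np.nonzero(m2);t=yy.min();print("scene grip top px",xx[yy<=t+2].mean()+o2[0],t+o2[1])
print("scene axis on planes .125:",onplane(D["scene"],ce2,.125),"top .125",onplane(D["top"],ce,.125))
k=((Z>.088)&(Z<.16)&(abs(P[...,0]-.53)<.035)&(abs(P[...,1]-.24)<.035)).astype(np.uint8)
w=c["color"].min(2)>150
kk=(w&(k>0)).astype(np.uint8);cs,_=cv2.findContours(kk,0,2);K=max(cs,key=cv2.contourArea)
print("block",cv2.minAreaRect((onplane(c,K[:,0],.095)[:,:2]*1000).astype(np.float32)))
foot=((Z<.025)&(c["color"].max(2)<110)&(abs(P[...,0]-.53)<.07)&(abs(P[...,1]-.24)<.07)).astype(np.uint8)
cs,_=cv2.findContours(foot|k,0,2);K=max(cs,key=cv2.contourArea);print("foot",cv2.minAreaRect((onplane(c,K[:,0],.01)[:,:2]*1000).astype(np.float32)))
print(goto([.53,.235,.2],[.91,.41]))
E
python3 m1.py
```

```text
top [ 3  3  8  7 41] [209.48780488 222.07317073]
scene [  5   7   7  20 116] [308.10344828 186.5       ]
tri centroid (array([0.53430868, 0.2433202 , 0.12693686]), [np.float64(0.8), np.float64(0.8)])
grip top 32 [[0.53414942 0.24293925 0.15      ]]
scene grip top px 308.5 177
scene axis on planes .125: [[0.53235479 0.24139864 0.125     ]] top .125 [[0.53413515 0.24424361 0.125     ]]
block ((534.4097290039062, 243.71713256835938), (34.17897033691406, 34.65157699584961), 55.678855895996094)
foot ((534.0875854492188, 243.7626190185547), (76.58324432373047, 75.60169982910156), 55.19965362548828)
[array([-382.6,  -89.2,   31. ]), array([-8.000e-04,  2.000e-04,  7.147e-01])]
```

```bash
python3 -m creep '[{"x":-55,"y":-11,"z":4,"az":0.12,"hand":50},{"x":-110,"y":-23,"z":8,"az":0.24,"hand":50},{"x":-165,"y":-34,"z":12,"az":0.36,"hand":50},{"x":-220,"y":-46,"z":18,"az":0.48,"hand":50},{"x":-275,"y":-57,"z":22,"az":0.6,"hand":50},{"x":-330,"y":-69,"z":26,"az":0.7,"hand":50},{"x":-383,"y":-80,"z":31,"az":0.7147,"hand":50},{"x":-383,"y":-80,"z":31,"az":0.7147,"hand":50}]' 40
python3 - <<'E'
from h import *
print(tool()[:2]);print(goto([.5342,.2436,.111],[.91,.415]));c=camera("wrist");save(c,"w1")
E
```

```text
(array([0.22008666, 0.4764277 , 0.23093568]), array([[-9.07805331e-01,  4.19391571e-01, -4.38540979e-04],
       [ 4.19391783e-01,  9.07805097e-01, -6.62060689e-04],
       [ 1.20447063e-04, -7.84942706e-04, -9.99999685e-01]]))
[array([-382.8,  -79.5,  120. ]), array([-8.000e-04,  2.000e-04,  7.102e-01])]schema error: expected keys x, y, z, ax, ay, az, hand
```

View pics/w1.png

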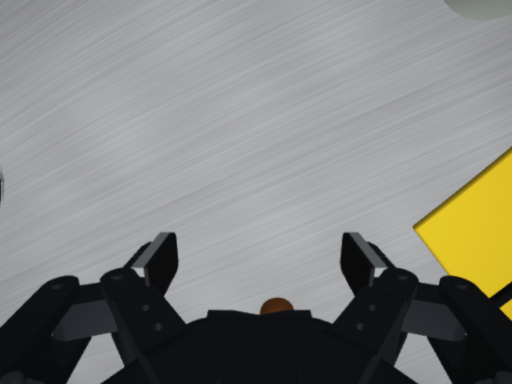

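The call was refused because every row needs all the keys. The picture is only the start view again, with nothing useful in it.

```bash
python3 -m creep '[{"x":-55,"y":-11,"z":4,"ax":0,"ay":0,"az":0.12,"hand":50},{"x":-110,"y":-23,"z":8,"ax":0,"ay":0,"az":0.24,"hand":50},{"x":-165,"y":-34,"z":12,"ax":0,"ay":0,"az":0.36,"hand":50},{"x":-220,"y":-46,"z":18,"ax":0,"ay":0,"az":0.48,"hand":50},{"x":-275,"y":-57,"z":22,"ax":0,"ay":0,"az":0.6,"hand":50},{"x":-330,"y":-69,"z":26,"ax":0,"ay":0,"az":0.7,"hand":50},{"x":-383,"y":-80,"z":31,"ax":0,"ay":0,"az":0.71,"hand":50},{"x":-383,"y":-80,"z":31,"ax":0,"ay":0,"az":0.71,"hand":50}]' 40
python3 - <<'E'
from h import *
print(tool()[:2]);print(goto([.5342,.2436,.111],[.91,.415]))
E
```

```text
time_s: 1.2
tool_pos: [0.5366, 0.241, 0.1991]
tool_rot: [-0.0, 0.542, 0.84, -0.001]
contact_force: [-0.5, -0.4, 0.3]
finger_gap: 0.0498
(array([0.53655428, 0.24102081, 0.19912553]), array([[-4.11558638e-01,  9.11382857e-01, -8.80748845e-04],
       [ 9.11383259e-01,  4.11558215e-01, -6.25888004e-04],
       [-2.07944175e-04, -1.06028937e-03, -9.99999416e-01]]))
[array([ 3.3, -1. , 88.1]), array([-0.0011,  0.0002, -0.0037])]
```

```bash
python3 -m creep '[{"x":0,"y":0,"z":10,"ax":0,"ay":0,"az":0,"hand":50},{"x":0,"y":0,"z":20,"ax":0,"ay":0,"az":0,"hand":50},{"x":0,"y":0,"z":30,"ax":0,"ay":0,"az":0,"hand":50},{"x":0,"y":0,"z":40,"ax":0,"ay":0,"az":0,"hand":50},{"x":0,"y":0,"z":40,"ax":0,"ay":0,"az":0,"hand":50},{"x":0,"y":0,"z":40,"ax":0,"ay":0,"az":0,"hand":50},{"x":0,"y":0,"z":40,"ax":0,"ay":0,"az":0,"hand":50},{"x":0,"y":0,"z":40,"ax":0,"ay":0,"az":0,"hand":50}]' 40
python3 - <<'E'
from h import *
print(goto([.5342,.2436,.111],[.91,.415]))
E
```

```text
time_s: 2.2
tool_pos: [0.5345, 0.2433, 0.1605]
tool_rot: [0.0, 0.541, 0.841, 0.0]
contact_force: [-0.1, 0.2, 0.8]
finger_gap: 0.0503
[array([ 0.3, -0.2, 49.5]), array([0.0004, 0.    , 0.0001])]
```

Only lag, so the pose is now right. Descending and closing.

```bash
python3 -m creep '[{"x":0,"y":0,"z":16,"ax":0,"ay":0,"az":0,"hand":50},{"x":0,"y":0,"z":32,"ax":0,"ay":0,"az":0,"hand":50},{"x":0,"y":0,"z":48,"ax":0,"ay":0,"az":0,"hand":50},{"x":0,"y":0,"z":48,"ax":0,"ay":0,"az":0,"hand":50},{"x":0,"y":0,"z":48,"ax":0,"ay":0,"az":0,"hand":10},{"x":0,"y":0,"z":48,"ax":0,"ay":0,"az":0,"hand":10},{"x":0,"y":0,"z":48,"ax":0,"ay":0,"az":0,"hand":10},{"x":0,"y":0,"z":48,"ax":0,"ay":0,"az":0,"hand":10}]' 50
python3 -m creep '[{"x":0,"y":0,"z":0,"ax":0,"ay":0,"az":0,"hand":10},{"x":0,"y":0,"z":0,"ax":0,"ay":0,"az":0,"hand":10},{"x":0,"y":0,"z":-15,"ax":0,"ay":0,"az":0,"hand":10},{"x":0,"y":0,"z":-35,"ax":0,"ay":0,"az":0,"hand":10},{"x":0,"y":0,"z":-55,"ax":0,"ay":0,"az":0,"hand":10},{"x":0,"y":0,"z":-80,"ax":0,"ay":0,"az":0,"hand":10},{"x":0,"y":0,"z":-110,"ax":0,"ay":0,"az":0,"hand":10},{"x":0,"y":0,"z":-130,"ax":0,"ay":0,"az":0,"hand":10}]' 50
python3 - <<'E'
from h import *
t,Rt,s=tool();print(t,s["finger_gap"])
print(goto([.544,-.144,.24],[.957,-.29]))
E
```

```text
time_s: 3.2
tool_pos: [0.5347, 0.2435, 0.113]
tool_rot: [0.0, 0.541, 0.841, 0.0]
contact_force: [-0.7, -0.8, 5.6]
finger_gap: 0.0151
time_s: 4.2
tool_pos: [0.5344, 0.2434, 0.2446]
tool_rot: [0.001, 0.541, 0.841, 0.001]
contact_force: [0.2, 0.3, -0.7]
finger_gap: 0.0152
[0.53444127 0.24337386 0.24463436] 0.015230468716062429
[array([-356.4, -152.1,    4.5]), array([ 1.700e-03, -4.000e-04,  7.222e-01])]
```

The pin is held with a gap of 15.2 mm, so I take the TCP as 18 mm above the pin origin and the tip 103 mm below it. The tower stands between the stand and the hole, so I'll carry the pin higher.

```bash
python3 -m creep '[{"x":-20,"y":-8,"z":-35,"ax":0,"ay":0,"az":0.04,"hand":10},{"x":-70,"y":-30,"z":-50,"ax":0,"ay":0,"az":0.15,"hand":10},{"x":-125,"y":-53,"z":-50,"ax":0,"ay":0,"az":0.27,"hand":10},{"x":-180,"y":-77,"z":-50,"ax":0,"ay":0,"az":0.39,"hand":10},{"x":-235,"y":-100,"z":-50,"ax":0,"ay":0,"az":0.51,"hand":10},{"x":-290,"y":-124,"z":-50,"ax":0,"ay":0,"az":0.63,"hand":10},{"x":-335,"y":-143,"z":-50,"ax":0,"ay":0,"az":0.7,"hand":10},{"x":-356,"y":-152,"z":-50,"ax":0,"ay":0,"az":0.722,"hand":10}]' 50
python3 -m creep '[{"x":0,"y":0,"z":10,"ax":0,"ay":0,"az":0,"hand":10},{"x":0,"y":0,"z":25,"ax":0,"ay":0,"az":0,"hand":10},{"x":0,"y":0,"z":45,"ax":0,"ay":0,"az":0,"hand":10},{"x":0,"y":0,"z":65,"ax":0,"ay":0,"az":0,"hand":10},{"x":0,"y":0,"z":75,"ax":0,"ay":0,"az":0,"hand":10},{"x":0,"y":0,"z":75,"ax":0,"ay":0,"az":0,"hand":10},{"x":0,"y":0,"z":75,"ax":0,"ay":0,"az":0,"hand":10},{"x":0,"y":0,"z":75,"ax":0,"ay":0,"az":0,"hand":10}]' 50
python3 - <<'E'
from h import *
import pickle
t,Rt,s=tool();print(t,Rt.round(4),s["finger_gap"])
print(goto([.544,-.144,.218],[.957,-.29]))
D={n:camera(n) for n in("scene","top","wrist")};pickle.dump(D,open("d1.pkl","wb"))
a=[]
for n in("scene","wrist","top"):
    c=D[n];bg=cv2.cvtColor(c["color"],cv2.COLOR_RGB2BGR)
    # expected hole px
    v=rot(c).T@(np.array([.544,-.144,.1])-np.array(c["position"]));q=v[:2]/v[2];q=q*(1+c["k1"]*(q@q));K=np.array(c["mtx"]);px=(K[:2,:2]@q+K[:2,2]);print(n,px)
    if n!="top":
        u,w=np.clip(px.astype(int),[60,60],[451,323]);a.append(cv2.resize(bg[w-60:w+60,u-60:u+60],(400,400),interpolation=cv2.INTER_CUBIC));print("crop org",u-60,w-60)
cv2.imwrite("pics/hov.png",np.hstack(a))
E
```

```text
time_s: 5.2
tool_pos: [0.5434, -0.1461, 0.293]
tool_rot: [0.0, 0.804, 0.594, 0.0]
contact_force: [0.5, 1.1, -0.3]
finger_gap: 0.0145
time_s: 6.2
tool_pos: [0.5441, -0.1437, 0.2179]
tool_rot: [0.0, 0.803, 0.596, 0.0]
contact_force: [-0.3, 0.1, -1.0]
finger_gap: 0.0144
[ 0.54406309 -0.14367014  0.21790796] [[ 2.897e-01  9.571e-01  9.000e-04]
 [ 9.571e-01 -2.897e-01 -4.000e-04]
 [-1.000e-04  1.000e-03 -1.000e+00]] 0.014436224703485722
[array([-0.3,  0. , -0.1]), array([0.001 , 0.0001, 0.0003])]
scene [182.531048   148.59049792]
crop org 122 88
wrist [260.06159746 186.52493631]
crop org 200 126
top [358.63272836 215.12786776]
```

View pics/hov.png

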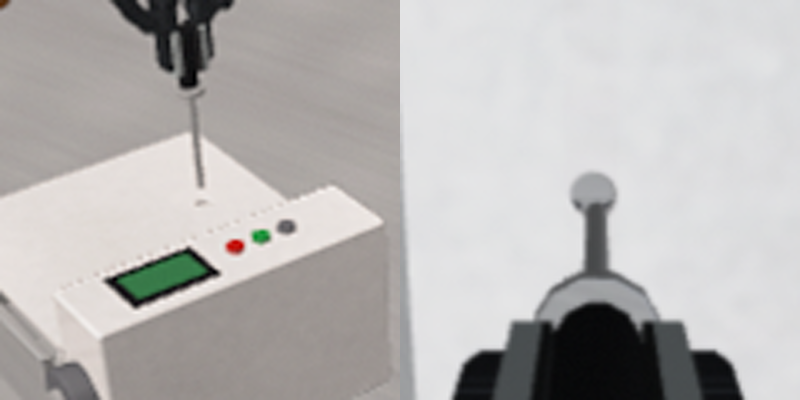

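Left (scene): the pin tip is just above the hole at about frame (182,147). Right (wrist): the tip is at frame ≈(258.8,188), and the hole centre at ≈(258,184). I'll compute the relative offset from the projections.

```bash
cat >> h.py <<'E'
def proj(c,p):
    v=rot(c).T@(np.array(p)-np.array(c["position"]));q=v[:2]/v[2];q=q*(1+c["k1"]*(q@q));K=np.array(c["mtx"]);return K[:2,:2]@q+K[:2,2]
E
python3 - <<'E'
from h import *
import pickle
D=pickle.load(open("d1.pkl","rb"));c=D["wrist"];t=np.array([.54406,-.14367,.2179])
for z in(.1,.115,.12,.2): print(z,proj(c,[t[0],t[1],z]))
g=cv2.cvtColor(c["color"],cv2.COLOR_RGB2GRAY)
print(g[174:196,248:270])
c=D["wrist"];print(onplane(c,[257.9,183.9],.1))
E
```

```text
0.1 [260.0225564  186.19414945]
0.115 [260.06961658 190.23558562]
0.12 [260.08650825 191.68697493]
0.2 [260.48363204 225.92692555]
[[226 225 224 224 224 224 225 225 225 225 225 225 224 224 224 224 223 224
  223 224 224 224]
 [225 224 224 224 224 224 224 224 225 225 225 225 225 225 225 224 223 224
  225 225 225 224]
 [225 225 224 224 224 224 224 223 222 221 222 222 224 225 225 225 225 225
  226 226 225 224]
 [225 224 224 224 223 221 219 212 203 198 202 206 213 220 224 225 225 226
  226 226 225 225]
 [225 224 224 223 221 211 195 180 172 168 167 166 174 194 213 223 225 226
  226 226 226 225]
 [225 224 224 222 210 189 172 165 163 163 162 162 161 162 180 209 223 226
  227 226 226 226]
 [224 224 223 214 190 171 165 164 164 164 164 164 163 162 161 179 213 225
  227 227 226 226]
 [224 223 221 200 176 165 165 165 164 164 163 164 163 163 162 160 201 223
  226 227 226 226]
 [224 224 218 189 169 166 165 165 166 165 165 164 165 165 164 160 181 215
  226 227 226 226]
 [225 223 213 184 168 166 166 166 166 165 166 166 166 166 165 162 169 210
  226 227 227 226]
 [226 224 215 184 168 166 167 166 166 1
[... 417 characters left out ...]
226 226]
 [226 225 225 226 212 186 156 122  89  76  75  78  88 114 155 195 217 224
  225 226 226 226]
 [226 225 225 225 224 219 194 136  87  74  75  77  87 118 178 212 222 224
  225 226 226 226]
 [226 225 225 225 225 224 214 156  92  76  75  77  87 114 194 220 223 224
  225 225 226 226]
 [227 226 225 224 225 225 221 163  95  76  75  77  86 114 194 221 223 224
  225 225 226 226]
 [227 226 224 225 225 226 221 163  95  76  75  77  86 114 194 220 223 224
  225 225 226 226]
 [227 227 226 225 225 224 220 162  96  76  74  77  86 113 194 220 223 224
  225 225 226 226]
 [228 227 226 225 225 224 219 163  96  76  75  77  86 113 194 220 223 224
  225 226 226 226]]
[[ 0.54275035 -0.14086402  0.1       ]]
```

The hole is offset from the pin axis by about +1.6 mm in tool x and -0.5 mm in tool y. I'll apply that and lower the tip through the mouth.

```bash
python3 -m creep '[{"x":1.6,"y":-0.5,"z":0,"ax":0,"ay":0,"az":0,"hand":10},{"x":1.6,"y":-0.5,"z":5,"ax":0,"ay":0,"az":0,"hand":10},{"x":1.6,"y":-0.5,"z":11,"ax":0,"ay":0,"az":0,"hand":10},{"x":1.6,"y":-0.5,"z":17,"ax":0,"ay":0,"az":0,"hand":10},{"x":1.6,"y":-0.5,"z":23,"ax":0,"ay":0,"az":0,"hand":10},{"x":1.6,"y":-0.5,"z":28,"ax":0,"ay":0,"az":0,"hand":10},{"x":1.6,"y":-0.5,"z":28,"ax":0,"ay":0,"az":0,"hand":10},{"x":1.6,"y":-0.5,"z":28,"ax":0,"ay":0,"az":0,"hand":10}]' 60
```

```text
time_s: 7.35
tool_pos: [0.5439, -0.142, 0.1894]
tool_rot: [0.0, 0.803, 0.596, 0.0]
contact_force: [0.8, -0.1, -0.4]
finger_gap: 0.0148
```

It is through the cover with no contact (tip about 0.086). Lowering to just above the pad.

```bash
python3 -m creep '[{"x":0,"y":0,"z":4,"ax":0,"ay":0,"az":0,"hand":10},{"x":0,"y":0,"z":8,"ax":0,"ay":0,"az":0,"hand":10},{"x":0,"y":0,"z":12,"ax":0,"ay":0,"az":0,"hand":10},{"x":0,"y":0,"z":16,"ax":0,"ay":0,"az":0,"hand":10},{"x":0,"y":0,"z":19,"ax":0,"ay":0,"az":0,"hand":10},{"x":0,"y":0,"z":22,"ax":0,"ay":0,"az":0,"hand":10},{"x":0,"y":0,"z":22,"ax":0,"ay":0,"az":0,"hand":10},{"x":0,"y":0,"z":22,"ax":0,"ay":0,"az":0,"hand":10}]' 60
python3 -m creep '[{"x":0,"y":0,"z":2,"ax":0,"ay":0,"az":0,"hand":10},{"x":0,"y":0,"z":4,"ax":0,"ay":0,"az":0,"hand":10},{"x":0,"y":0,"z":6,"ax":0,"ay":0,"az":0,"hand":10},{"x":0,"y":0,"z":7.5,"ax":0,"ay":0,"az":0,"hand":10},{"x":0,"y":0,"z":9,"ax":0,"ay":0,"az":0,"hand":10},{"x":0,"y":0,"z":10,"ax":0,"ay":0,"az":0,"hand":10},{"x":0,"y":0,"z":10,"ax":0,"ay":0,"az":0,"hand":10},{"x":0,"y":0,"z":10,"ax":0,"ay":0,"az":0,"hand":10}]' 60
```

```text
time_s: 8.35
tool_pos: [0.5438, -0.142, 0.1674]
tool_rot: [0.0, 0.803, 0.596, 0.0]
contact_force: [-0.7, 0.3, -0.6]
finger_gap: 0.0148
time_s: 9.35
tool_pos: [0.5439, -0.142, 0.1577]
tool_rot: [0.0, 0.803, 0.596, 0.0]
contact_force: [-0.8, 0.2, 5.4]
finger_gap: 0.0146
```

```bash
python3 -m creep '[{"x":0,"y":0,"z":1,"ax":0,"ay":0,"az":0,"hand":10},{"x":0,"y":0,"z":2,"ax":0,"ay":0,"az":0,"hand":10},{"x":0,"y":0,"z":3,"ax":0,"ay":0,"az":0,"hand":10},{"x":0,"y":0,"z":4,"ax":0,"ay":0,"az":0,"hand":10},{"x":0,"y":0,"z":4.5,"ax":0,"ay":0,"az":0,"hand":10},{"x":0,"y":0,"z":4.5,"ax":0,"ay":0,"az":0,"hand":10},{"x":0,"y":0,"z":4.5,"ax":0,"ay":0,"az":0,"hand":10},{"x":0,"y":0,"z":4.5,"ax":0,"ay":0,"az":0,"hand":10}]' 60
python3 - <<'E'
from h import *
import pickle
c=camera("top");pickle.dump(c,open("d2.pkl","wb"));save(c,"t2");P=cloud(c)
d=np.array([.957,-.29]);C=np.array([.6054,-.1638])
q=(P[...,:2]-C)@d;k=(P[...,2]>.075)&(P[...,2]<.093)&(q>.115)&(q<.26)&(abs((P[...,:2]-C)@[.29,.957])<.11)
print(k.sum(),np.nanpercentile(q[k],[5,50,95]) if k.sum() else "")
E
```

```text
time_s: 10.35
tool_pos: [0.544, -0.1421, 0.1532]
tool_rot: [0.0, 0.803, 0.596, 0.0]
contact_force: [-1.1, 0.0, 6.5]
finger_gap: 0.0145
280 [0.16678146 0.17036107 0.17670666]
```

The tray has sprung out, with the plate's mid-plane at q≈0.171, so about 46 mm out. Full draw would put the plate at about 0.87 m range, beyond tool-down reach. I'll lift out, then tilt the pin 30° outward and hook the plate's inner face.

```bash
python3 -m creep '[{"x":0,"y":0,"z":-8,"ax":0,"ay":0,"az":0,"hand":10},{"x":0,"y":0,"z":-22,"ax":0,"ay":0,"az":0,"hand":10},{"x":0,"y":0,"z":-40,"ax":0,"ay":0,"az":0,"hand":10},{"x":0,"y":0,"z":-60,"ax":0,"ay":0,"az":0,"hand":10},{"x":0,"y":0,"z":-78,"ax":0,"ay":0,"az":0,"hand":10},{"x":0,"y":0,"z":-86,"ax":0,"ay":0,"az":0,"hand":10},{"x":0,"y":0,"z":-86,"ax":0,"ay":0,"az":0,"hand":10},{"x":0,"y":0,"z":-86,"ax":0,"ay":0,"az":0,"hand":10}]' 60
python3 -m creep '[{"x":0,"y":25,"z":0,"ax":-0.09,"ay":0,"az":0,"hand":10},{"x":0,"y":55,"z":0,"ax":-0.18,"ay":0,"az":0,"hand":10},{"x":0,"y":85,"z":5,"ax":-0.27,"ay":0,"az":0,"hand":10},{"x":0,"y":115,"z":12,"ax":-0.36,"ay":0,"az":0,"hand":10},{"x":0,"y":145,"z":20,"ax":-0.45,"ay":0,"az":0,"hand":10},{"x":0,"y":165,"z":28,"ax":-0.524,"ay":0,"az":0,"hand":10},{"x":0,"y":169,"z":30,"ax":-0.524,"ay":0,"az":0,"hand":10},{"x":0,"y":169,"z":30,"ax":-0.524,"ay":0,"az":0,"hand":10}]' 60
python3 - <<'E'
from h import *
import pickle
t,Rt,s=tool();print(t,s["finger_gap"],s["time_s"]);tip=t+Rt[:,2]*.103
d=np.array([.957,-.29]);C=np.array([.6054,-.1638]);print("zt",Rt[:,2],"tip",tip,"q",(tip[:2]-C)@d)
c=camera("scene");print(proj(c,tip));save(c,"s3")
im=cv2.imread("pics/s3.png")[80:280,40:240];cv2.imwrite("pics/s3c.png",cv2.resize(im,(600,600),interpolation=cv2.INTER_CUBIC))
print("dir world down in tool axes",Rt.T@[0,0,-1],"outward",Rt.T@np.r_[d,0])
E
```

```text
time_s: 11.4
tool_pos: [0.5435, -0.1419, 0.2382]
tool_rot: [-0.0, 0.803, 0.596, -0.0]
contact_force: [0.3, -0.4, 0.6]
finger_gap: 0.0142
time_s: 12.4
tool_pos: [0.7053, -0.1909, 0.2086]
tool_rot: [0.207, 0.776, 0.576, 0.154]
contact_force: [1.1, 0.6, -0.4]
finger_gap: 0.0149
[ 0.70527371 -0.19086726  0.20857193] 0.014920572751672521 12.4
zt [ 0.47718621 -0.14444631 -0.86684981] tip [ 0.75442389 -0.20574523  0.1192864 ] q 0.1547799797440618
[105.69099444 170.72069465]
dir world down in tool axes [-3.66520288e-05 -4.98569362e-01  8.66849808e-01] outward [-2.34898156e-04  8.66827684e-01  4.98556628e-01]
```

View pics/s3c.png

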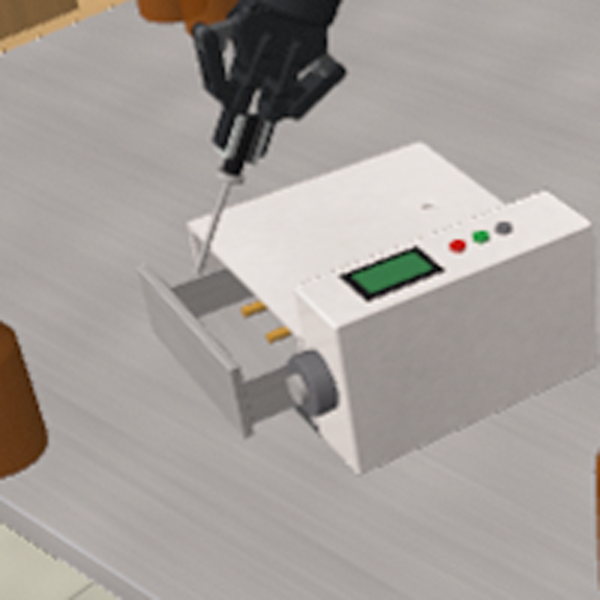

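The tip is seen at frame ≈(106.7,170.7), 1 px from predicted, and it hangs over the open gap behind the plate. There is an amber bottle at the left edge, so I'll check it against the tray's path before lowering.

```bash
python3 - <<'E'
from h import *
import pickle
c=pickle.load(open("d2.pkl","rb"));P=cloud(c);d=np.array([.957,-.29]);C=np.array([.6054,-.1638])
q=(P[...,:2]-C)@d;l=(P[...,:2]-C)@np.array([.29,.957])
hsv=cv2.cvtColor(c["color"],cv2.COLOR_RGB2HSV);k=(hsv[...,0]<18)&(hsv[...,1]>130)&(np.mgrid[:384,:512][1]>360)
k&=~np.isnan(q)
n,lab,st,ce=cv2.connectedComponentsWithStats(k.astype(np.uint8))
for i in range(1,n):
    if st[i,4]>40:
        m=lab==i;print(ce[i],st[i],"z",np.percentile(P[m][:,2],[2,98]),"q",np.percentile(q[m],[2,50]),"l",np.percentile(l[m],[2,98]))
m=(abs(l)<.11)&(q>.18)&(q<.3)&(P[...,2]>.02);print("obstacles in sweep",m.sum(),P[m].mean(0) if m.sum() else "")
E
python3 -m creep '[{"x":0,"y":-5,"z":8.7,"ax":0,"ay":0,"az":0,"hand":10},{"x":0,"y":-10,"z":17.3,"ax":0,"ay":0,"az":0,"hand":10},{"x":0,"y":-15,"z":26,"ax":0,"ay":0,"az":0,"hand":10},{"x":0,"y":-20,"z":34.7,"ax":0,"ay":0,"az":0,"hand":10},{"x":0,"y":-25,"z":43.3,"ax":0,"ay":0,"az":0,"hand":10},{"x":0,"y":-29,"z":50,"ax":0,"ay":0,"az":0,"hand":10},{"x":0,"y":-29,"z":50,"ax":0,"ay":0,"az":0,"hand":10},{"x":0,"y":-29,"z":50,"ax":0,"ay":0,"az":0,"hand":10}]' 60
python3 - <<'E'
from h import *
t,Rt,s=tool();tip=t+Rt[:,2]*.103;d=np.array([.957,-.29]);C=np.array([.6054,-.1638]);print(tip,(tip[:2]-C)@d,s["contact_force"])
E
```

```text
[458.14537854  85.24338133] [ 416   61   84   50 2153] z [0.01896716 0.17182513] q [0.30992068 0.36296009] l [-0.26039807 -0.10433366]
[403.20869565  77.80652174] [389  64  27  28 460] z [0.10851227 0.17262378] q [0.30178201 0.32590938] l [-0.06096152  0.00465115]
[501.55785838  93.52158895] [488  73  24  36 579] z [0.01097728 0.11104956] q [0.37364095 0.38970383] l [-0.35921622 -0.30965897]
obstacles in sweep 153 [ 0.88258427 -0.27659301  0.07239882]
time_s: 13.45
tool_pos: [0.7056, -0.191, 0.1514]
tool_rot: [0.208, 0.776, 0.576, 0.154]
contact_force: [-0.2, -0.2, -0.7]
finger_gap: 0.0148
[ 0.7550135  -0.20597203  0.06220458] 0.15541000491679802 [-0.17934613 -0.23986554 -0.73253928]
```

The bottles start at about q≥0.29 and the plate's outer face ends at about 0.25, so there is room. The tip sits in the gap with no contact, so I'll drag outward.

```bash
python3 -m creep '[{"x":0,"y":7,"z":4,"ax":0,"ay":0,"az":0,"hand":10},{"x":0,"y":15.6,"z":9,"ax":0,"ay":0,"az":0,"hand":10},{"x":0,"y":24.3,"z":14,"ax":0,"ay":0,"az":0,"hand":10},{"x":0,"y":33,"z":19,"ax":0,"ay":0,"az":0,"hand":10},{"x":0,"y":41.6,"z":24,"ax":0,"ay":0,"az":0,"hand":10},{"x":0,"y":50.3,"z":29,"ax":0,"ay":0,"az":0,"hand":10},{"x":0,"y":58,"z":33.4,"ax":0,"ay":0,"az":0,"hand":10},{"x":0,"y":62.4,"z":35.9,"ax":0,"ay":0,"az":0,"hand":10}]' 60
python3 -m creep '[{"x":0,"y":1.7,"z":1,"ax":0,"ay":0,"az":0,"hand":10},{"x":0,"y":3.5,"z":2,"ax":0,"ay":0,"az":0,"hand":10},{"x":0,"y":5.2,"z":3,"ax":0,"ay":0,"az":0,"hand":10},{"x":0,"y":6.9,"z":4,"ax":0,"ay":0,"az":0,"hand":10},{"x":0,"y":6.9,"z":4,"ax":0,"ay":0,"az":0,"hand":10},{"x":0,"y":6.9,"z":4,"ax":0,"ay":0,"az":0,"hand":10},{"x":0,"y":6.9,"z":4,"ax":0,"ay":0,"az":0,"hand":10},{"x":0,"y":6.9,"z":4,"ax":0,"ay":0,"az":0,"hand":10}]' 60
cat > q.py <<'E'
from h import *
t,Rt,s=tool();tip=t+Rt[:,2]*.103;d=np.array([.957,-.29]);C=np.array([.6054,-.1638]);print("tip",tip,"q",(tip[:2]-C)@d,s["contact_force"],Rt[:,2],s["finger_gap"])
c=camera("top");P=cloud(c);q=(P[...,:2]-C)@d;k=(P[...,2]>.075)&(P[...,2]<.093)&(q>.2)&(q<.265)&(abs((P[...,:2]-C)@[.29,.957])<.1)
print(k.sum(),np.nanpercentile(q[k],[5,50,95]))
E
python3 q.py
```

```text
time_s: 14.45
tool_pos: [0.7749, -0.212, 0.151]
tool_rot: [0.208, 0.776, 0.576, 0.154]
contact_force: [-1.9, -0.0, -0.7]
finger_gap: 0.0146
time_s: 15.45
tool_pos: [0.782, -0.2141, 0.1512]
tool_rot: [0.208, 0.776, 0.576, 0.154]
contact_force: [-0.2, -0.3, -1.1]
finger_gap: 0.0148
tip [ 0.8313332  -0.22901897  0.06200471] q 0.2351315745816841 [-0.23603036 -0.26882234 -1.10566332] [ 0.47899672 -0.1450141  -0.86575577] 0.014840407590808022
194 [0.237984   0.24085608 0.24713898]
```

```bash
python3 -m creep '[{"x":0,"y":1,"z":0.6,"ax":0,"ay":0,"az":0,"hand":10},{"x":0,"y":2,"z":1.2,"ax":0,"ay":0,"az":0,"hand":10},{"x":0,"y":3,"z":1.7,"ax":0,"ay":0,"az":0,"hand":10},{"x":0,"y":3.5,"z":2,"ax":0,"ay":0,"az":0,"hand":10},{"x":0,"y":4,"z":2.3,"ax":0,"ay":0,"az":0,"hand":10},{"x":0,"y":4.5,"z":2.6,"ax":0,"ay":0,"az":0,"hand":10},{"x":0,"y":4.5,"z":2.6,"ax":0,"ay":0,"az":0,"hand":10},{"x":0,"y":4.5,"z":2.6,"ax":0,"ay":0,"az":0,"hand":10}]' 60
python3 q.py
```

```text
time_s: 16.5
tool_pos: [0.7861, -0.2153, 0.1508]
tool_rot: [0.207, 0.776, 0.576, 0.154]
contact_force: [-8.9, 3.0, 4.2]
finger_gap: 0.0143
tip [ 0.83531456 -0.23020116  0.0615111 ] q 0.23928456927536534 [-8.94392596  3.03010548  4.1820431 ] [ 0.47752356 -0.14462993 -0.86663339] 0.014269933025325756
185 [0.23956261 0.24295538 0.24949144]
```

A steady 9.4 N shows the tray is at its stop. I'll back off and lift clear.

```bash
python3 -m creep '[{"x":0,"y":-5.2,"z":-3,"ax":0,"ay":0,"az":0,"hand":10},{"x":0,"y":-10.4,"z":-6,"ax":0,"ay":0,"az":0,"hand":10},{"x":0,"y":-5,"z":-15,"ax":0,"ay":0,"az":0,"hand":10},{"x":0,"y":5,"z":-32,"ax":0,"ay":0,"az":0,"hand":10},{"x":0,"y":17,"z":-53,"ax":0,"ay":0,"az":0,"hand":10},{"x":0,"y":29,"z":-74,"ax":0,"ay":0,"az":0,"hand":10},{"x":0,"y":39,"z":-92,"ax":0,"ay":0,"az":0,"hand":10},{"x":0,"y":39,"z":-92,"ax":0,"ay":0,"az":0,"hand":10}]' 60
python3 q.py
python3 - <<'E'
from h import *
print(goto([.544,-.142,.30],[.957,-.29]), goto([.5343,.2436,.30],[.91,.415]))
E
```

```text
time_s: 17.55
tool_pos: [0.7761, -0.2124, 0.2531]
tool_rot: [0.21, 0.775, 0.575, 0.155]
contact_force: [0.6, -0.0, -0.6]
finger_gap: 0.0147
tip [ 0.82578722 -0.22746441  0.16416362] q 0.22937325244631407 [ 0.59676391 -0.02833221 -0.63161467] [ 0.48215227 -0.14628515 -0.86378808] 0.014721912415152834
202 [0.23946118 0.24314973 0.24986961]
[array([   0. , -184.8, -163.6]), array([5.256e-01, 1.000e-04, 3.000e-04])] [array([ 366.3, -289.5, -224.4]), array([ 0.5023,  0.1898, -0.7048])]
```

```bash
python3 -m creep '[{"x":0,"y":-15,"z":-20,"ax":0.03,"ay":0,"az":0,"hand":10},{"x":0,"y":-45,"z":-45,"ax":0.12,"ay":0,"az":0,"hand":10},{"x":0,"y":-80,"z":-75,"ax":0.22,"ay":0,"az":0,"hand":10},{"x":0,"y":-115,"z":-105,"ax":0.32,"ay":0,"az":0,"hand":10},{"x":0,"y":-150,"z":-135,"ax":0.42,"ay":0,"az":0,"hand":10},{"x":0,"y":-180,"z":-160,"ax":0.51,"ay":0,"az":0,"hand":10},{"x":0,"y":-185,"z":-164,"ax":0.5256,"ay":0,"az":0,"hand":10},{"x":0,"y":-185,"z":-164,"ax":0.5256,"ay":0,"az":0,"hand":10}]' 60
python3 - <<'E'
from h import *
print(goto([.5343,.2436,.30],[.91,.415]))
E
```

```text
time_s: 18.6
tool_pos: [0.5439, -0.142, 0.2989]
tool_rot: [-0.0, 0.803, 0.596, -0.0]
contact_force: [-0.2, -0.7, -0.2]
finger_gap: 0.0145
[array([ 366.3, -121. ,   -0.9]), array([-1.000e-03, -5.000e-04, -7.219e-01])]
```

```bash
python3 -m creep '[{"x":45,"y":-15,"z":0,"ax":0,"ay":0,"az":-0.09,"hand":10},{"x":98,"y":-32,"z":0,"ax":0,"ay":0,"az":-0.2,"hand":10},{"x":151,"y":-50,"z":0,"ax":0,"ay":0,"az":-0.3,"hand":10},{"x":204,"y":-67,"z":0,"ax":0,"ay":0,"az":-0.4,"hand":10},{"x":257,"y":-85,"z":0,"ax":0,"ay":0,"az":-0.5,"hand":10},{"x":310,"y":-102,"z":0,"ax":0,"ay":0,"az":-0.61,"hand":10},{"x":350,"y":-116,"z":0,"ax":0,"ay":0,"az":-0.7,"hand":10},{"x":366.3,"y":-121,"z":0,"ax":0,"ay":0,"az":-0.7219,"hand":10}]' 60
python3 -m creep '[{"x":0,"y":0,"z":10,"ax":0,"ay":0,"az":0,"hand":10},{"x":0,"y":0,"z":30,"ax":0,"ay":0,"az":0,"hand":10},{"x":0,"y":0,"z":50,"ax":0,"ay":0,"az":0,"hand":10},{"x":0,"y":0,"z":70,"ax":0,"ay":0,"az":0,"hand":10},{"x":0,"y":0,"z":83,"ax":0,"ay":0,"az":0,"hand":10},{"x":0,"y":0,"z":83,"ax":0,"ay":0,"az":0,"hand":10},{"x":0,"y":0,"z":83,"ax":0,"ay":0,"az":0,"hand":10},{"x":0,"y":0,"z":83,"ax":0,"ay":0,"az":0,"hand":10}]' 60
python3 - <<'E'
from h import *
t,Rt,s=tool();print(t,s["finger_gap"],goto([.5343,.2436,.216],[.91,.415]))
a=[]
for n in("wrist","scene"):
    c=camera(n);px=proj(c,[t[0],t[1],.095]);print(n,"axis at z .095,.113,.131:",px,proj(c,t-[0,0,.103]),proj(c,t-[0,0,.018]))
    u,w=np.clip(px.astype(int),[50,50],[461,333]);bg=cv2.cvtColor(c["color"],cv2.COLOR_RGB2BGR)
    print("org",u-50,w-50);a.append(cv2.resize(bg[w-50:w+50,u-50:u+50],(400,400),interpolation=cv2.INTER_NEAREST))
cv2.imwrite("pics/st.png",np.hstack(a))
E
```

```text
time_s: 19.6
tool_pos: [0.5338, 0.2461, 0.299]
tool_rot: [-0.001, 0.539, 0.842, 0.0]
contact_force: [-0.4, 0.4, -0.5]
finger_gap: 0.0145
time_s: 20.6
tool_pos: [0.5339, 0.2439, 0.2175]
tool_rot: [-0.0, 0.541, 0.841, 0.0]
contact_force: [0.7, 0.4, -0.5]
finger_gap: 0.0148
[0.53394728 0.24386217 0.2175373 ] 0.014828085727612883 [array([-0.4,  0.2,  1.5]), array([-0.0001, -0.0009, -0.0001])]
wrist axis at z .095,.113,.131: [259.53789181 185.8379116 ] [259.55779828 191.01947753] [259.6939048  226.69977933]
org 209 135
scene axis at z .095,.113,.131: [307.93079511 197.54827286] [308.40998087 190.83419632] [310.6151985  159.96859821]
org 257 147
```

View pics/st.png

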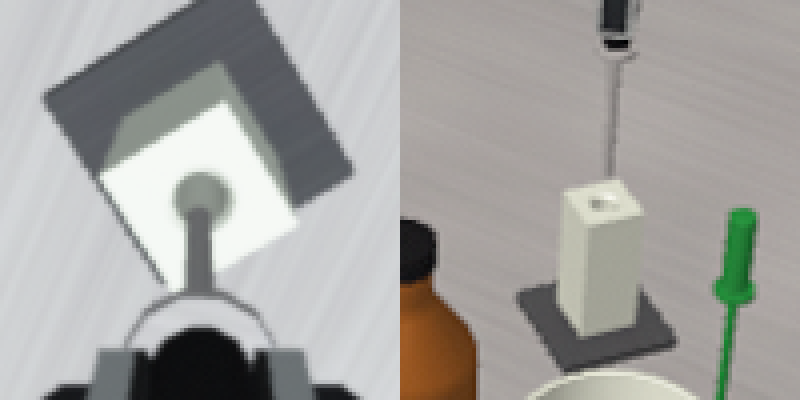

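Wrist view: the tip is at ≈(258.9,190) and the hole centre at ≈(259.2,184.7). With the parallax taken out they agree within about 0.5 mm. Lowering into the stand.

```bash
python3 -m creep '[{"x":0,"y":0,"z":8,"ax":0,"ay":0,"az":0,"hand":10},{"x":0,"y":0,"z":18,"ax":0,"ay":0,"az":0,"hand":10},{"x":0,"y":0,"z":28,"ax":0,"ay":0,"az":0,"hand":10},{"x":0,"y":0,"z":38,"ax":0,"ay":0,"az":0,"hand":10},{"x":0,"y":0,"z":50,"ax":0,"ay":0,"az":0,"hand":10},{"x":0,"y":0,"z":60,"ax":0,"ay":0,"az":0,"hand":10},{"x":0,"y":0,"z":60,"ax":0,"ay":0,"az":0,"hand":10},{"x":0,"y":0,"z":60,"ax":0,"ay":0,"az":0,"hand":10}]' 60
python3 -m creep '[{"x":0,"y":0,"z":8,"ax":0,"ay":0,"az":0,"hand":10},{"x":0,"y":0,"z":16,"ax":0,"ay":0,"az":0,"hand":10},{"x":0,"y":0,"z":24,"ax":0,"ay":0,"az":0,"hand":10},{"x":0,"y":0,"z":32,"ax":0,"ay":0,"az":0,"hand":10},{"x":0,"y":0,"z":38,"ax":0,"ay":0,"az":0,"hand":10},{"x":0,"y":0,"z":41,"ax":0,"ay":0,"az":0,"hand":10},{"x":0,"y":0,"z":42,"ax":0,"ay":0,"az":0,"hand":10},{"x":0,"y":0,"z":42,"ax":0,"ay":0,"az":0,"hand":10}]' 60
```

```text
time_s: 21.7
tool_pos: [0.5337, 0.2439, 0.1572]
tool_rot: [-0.001, 0.541, 0.841, -0.0]
contact_force: [-0.5, 0.1, 0.4]
finger_gap: 0.0142
time_s: 22.7
tool_pos: [0.5335, 0.2439, 0.1151]
tool_rot: [-0.001, 0.541, 0.841, -0.0]
contact_force: [-0.7, -0.0, -0.6]
finger_gap: 0.0145
```

Down another 1–3 mm until contact.

```bash
python3 -m creep '[{"x":0,"y":0,"z":0.5,"ax":0,"ay":0,"az":0,"hand":10},{"x":0,"y":0,"z":1,"ax":0,"ay":0,"az":0,"hand":10},{"x":0,"y":0,"z":1.5,"ax":0,"ay":0,"az":0,"hand":10},{"x":0,"y":0,"z":2,"ax":0,"ay":0,"az":0,"hand":10},{"x":0,"y":0,"z":2,"ax":0,"ay":0,"az":0,"hand":10},{"x":0,"y":0,"z":2,"ax":0,"ay":0,"az":0,"hand":10},{"x":0,"y":0,"z":2,"ax":0,"ay":0,"az":0,"hand":10},{"x":0,"y":0,"z":2,"ax":0,"ay":0,"az":0,"hand":10}]' 60
```

```text
time_s: 23.7
tool_pos: [0.5335, 0.2439, 0.1131]
tool_rot: [-0.001, 0.541, 0.841, -0.0]
contact_force: [-2.0, 0.3, 5.4]
finger_gap: 0.0144
```

The collar is seated, with 5.4 N upward. Releasing slowly and retreating.

```bash
python3 -m creep '[{"x":0,"y":0,"z":0,"ax":0,"ay":0,"az":0,"hand":18},{"x":0,"y":0,"z":0,"ax":0,"ay":0,"az":0,"hand":22},{"x":0,"y":0,"z":0,"ax":0,"ay":0,"az":0,"hand":28},{"x":0,"y":0,"z":0,"ax":0,"ay":0,"az":0,"hand":40},{"x":0,"y":0,"z":0,"ax":0,"ay":0,"az":0,"hand":50},{"x":0,"y":0,"z":0,"ax":0,"ay":0,"az":0,"hand":50},{"x":0,"y":0,"z":0,"ax":0,"ay":0,"az":0,"hand":50},{"x":0,"y":0,"z":0,"ax":0,"ay":0,"az":0,"hand":50}]' 20
python3 -m creep '[{"x":0,"y":0,"z":-10,"ax":0,"ay":0,"az":0,"hand":50},{"x":0,"y":0,"z":-25,"ax":0,"ay":0,"az":0,"hand":50},{"x":0,"y":0,"z":-45,"ax":0,"ay":0,"az":0,"hand":50},{"x":0,"y":0,"z":-70,"ax":0,"ay":0,"az":0,"hand":50},{"x":0,"y":-15,"z":-100,"ax":0,"ay":0,"az":0,"hand":50},{"x":0,"y":-50,"z":-125,"ax":0,"ay":0,"az":0,"hand":50},{"x":0,"y":-90,"z":-135,"ax":0,"ay":0,"az":0,"hand":50},{"x":0,"y":-120,"z":-135,"ax":0,"ay":0,"az":0,"hand":50}]' 20
cat > fin.py <<'E'
from h import *
import pickle
D={n:camera(n) for n in("scene","top")};pickle.dump(D,open("d9.pkl","wb"))
a=[cv2.cvtColor(D[n]["color"],cv2.COLOR_RGB2BGR) for n in("top","scene")]
cv2.imwrite("pics/fin.png",cv2.resize(np.hstack(a),(800,300),interpolation=cv2.INTER_AREA))
D0=pickle.load(open("d0.pkl","rb"))
c=D["top"];P=cloud(c);Z=P[...,2];P0=cloud(D0["top"])
def f(P): 
    k=(P[...,2]>.144)&(P[...,2]<.16)&(abs(P[...,0]-.53)<.03)&(abs(P[...,1]-.24)<.03);yy,xx=np.nonzero(k);return k.sum(),np.median(P[k][:,2]),onplane(c,[xx.mean(),yy.mean()],.15)
print("grip top before/after",f(P0),f(P))
for n in("top","scene"):
    df=np.abs(D[n]["color"].astype(int)-D0[n]["color"]).max(2)>40
    _,_,st,ce=cv2.connectedComponentsWithStats(cv2.morphologyEx(df.astype(np.uint8),cv2.MORPH_OPEN,np.ones((3,3))))
    print(n,[(s[:5].tolist()) for s in st[1:] if s[4]>15])
d=np.array([.957,-.29]);C=np.array([.6054,-.1638])
q=(P[...,:2]-C)@d;k=(Z>.075)&(Z<.093)&(q>.2)&(q<.265)&(abs((P[...,:2]-C)@[.29,.957])<.1);print("plate",np.median(q[k]))
E
python3 fin.py
```

```text
time_s: 24.7
tool_pos: [0.5334, 0.2439, 0.1129]
tool_rot: [-0.001, 0.541, 0.841, -0.0]
contact_force: [0.2, 0.7, 0.9]
finger_gap: 0.0503
time_s: 25.7
tool_pos: [0.4236, 0.1936, 0.25]
tool_rot: [0.0, 0.541, 0.841, 0.001]
contact_force: [0.1, 0.1, -0.8]
finger_gap: 0.05
grip top before/after (np.int64(32), np.float64(0.1508355098393982), array([[0.53414942, 0.24293925, 0.15      ]])) (np.int64(0), np.float64(nan), array([[nan, nan, nan]]))
top [[344, 104, 68, 26, 567], [397, 131, 7, 22, 67], [351, 135, 4, 8, 24], [385, 143, 4, 9, 28], [216, 207, 14, 12, 88], [122, 211, 156, 173, 18892], [0, 350, 120, 34, 2330]]
scene [[298, 0, 49, 34, 1370], [358, 0, 29, 54, 816], [478, 0, 25, 12, 164], [443, 13, 69, 111, 3655], [335, 33, 8, 5, 33], [305, 35, 32, 12, 171], [292, 45, 12, 9, 85], [305, 48, 34, 27, 544], [352, 48, 79, 66, 1640], [286, 57, 17, 22, 279], [342, 58, 15, 19, 149], [369, 67, 8, 24, 109], [321, 76, 4, 7, 23], [316, 78, 4, 8, 28], [291, 93, 12, 11, 84], [313, 109, 8, 8, 46], [71, 171, 49, 25, 542], [95, 188, 13, 8, 58], [103, 197, 13, 8, 56], [88, 206, 47, 31, 639]]
plate 0.2421196704785155
  return _methods._mean(a, axis=axis, dtype=dtype,
  ret = ret.dtype.type(ret / rcount)
fin.py:9: RuntimeWarning: Mean of empty slice.
  k=(P[...,2]>.144)&(P[...,2]<.16)&(abs(P[...,0]-.53)<.03)&(abs(P[...,1]-.24)<.03);yy,xx=np.nonzero(k);return k.sum(),np.median(P[k][:,2]),onplane(c,[xx.mean(),yy.mean()],.15)
```

View pics/fin.png

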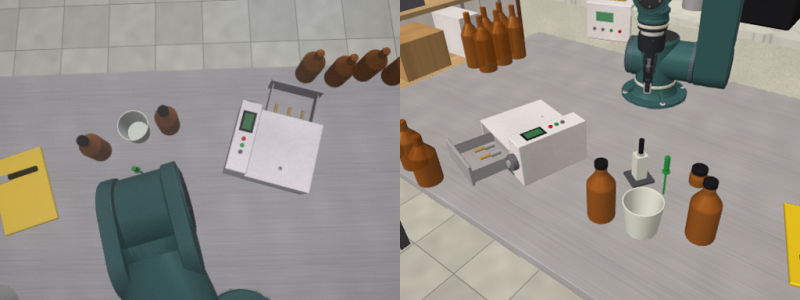

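In the scene view (right), the pin is upright in its block. The picture shows no change from the start at the pin, bottles, jar or tub, only at the arm and tray. The tray is fully out at about (470,160). The arm hides the stand in the top view, which is why that check returned nothing. I'll do one numeric check on the pin in the scene view, then hand in.

Run:
```python
from h import *
import pickle
for f in("d0.pkl","d9.pkl"):
    c=pickle.load(open(f,"rb"))["scene"];g=c["color"].max(2)[170:200,300:318];m=(g<75).astype(np.uint8);n,l,st,ce=cv2.connectedComponentsWithStats(m);i=1+np.argmax(st[1:,4]);print(st[i],ce[i])
s=arm.get_state();print(s["contact_force"],s["time_s"]);print(arm.finish_job())
```

```text
[  5   7   7  20 116] [ 8.10344828 16.5       ]
[  6   7   7  20 115] [ 8.6 16.2]
[-0.27015417  0.57938768  0.39057959] 25.8
the job is handed in; nothing more can be done
None
```

I did the whole job and handed it in at 25.8 s: the tray is out at its stop and the pin is back upright in its stand. The hand-in reports no verdict.

- **Catch:** I pressed it through the hole, in steps of at most 2 mm, to about 9 mm. The force readings were 5.4 and 6.5 N, and the tray sprang out about 46 mm.
- **Tray:** Tool-down reach was too short to pull it all the way, so I tilted the pin 30° outward and dragged the front plate's inner face. It stopped against a steady 9.4 N. The depth image puts it 117 mm out (118 mm before I moved away), and at least 112 mm is needed.
- **Pin:** I lowered it into the stand until the collar seated (5.4 N), at the same TCP height where I had gripped it, then released it. In the scene view the grip is within about 0.5 pixel of where it started.
- **Other objects:** The scene view shows no change at the bottles, jar or tub. The gripper was open and clear of everything at hand-in.

**Checks that failed or disagreed:**
- **Filler heading:** The filler's front faces roughly world +x, turned about 17° towards -y. The task sheet says +y. I used the measured heading.
- **Top view:** The final check of the pin from above gave nothing because the arm was in the way. The pin's final position therefore rests on the scene view and the seating force.
- **Refused move:** The first move call was refused for missing keys and moved nothing.

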